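Step the sample carousel back one notch

ROBOT

A 6-joint arm with a two-finger parallel gripper is mounted at the origin on the work surface. World frame = base frame: x ahead of the robot, y to its left, z up, the work surface at z = 0. Lengths are in m, angles in rad, forces in N, time in s.
With the tool pointing down it reaches from about 0.3 to 0.775 m from the base axis. Payload 14.6 kg.
Tool frame: the origin (TCP) lies at the very end of the fingers, on their centre line; the grasp point (between the pads) lies 19 mm behind it; z points along the fingers, y is the line along which they close (so a half turn about z gives the same grasp; the last joint's range is limited). The gripper opens to 94 mm and grips with 3 to 60 N. Pads are 16 mm wide; open, the fingers measure 119 mm over their backs; the gripper's body (75 mm by 177 mm) begins 78 mm behind the grasp point.
Start: joints at [1.234, 0.3, 1.521, -0, 1.321, -0.067], TCP at [0.147, 0.53, 0.205] pointing down, gripper open.
Joint ranges: [-3.03, 3.03], [-0.79, 2.21], [0.23, 2.52], [-1.04, 4.18], [0, 3.07], [-2.55, 2.55]. Speed limits (rad/s): [2.22, 2.22, 2.57, 3.14, 3.14, 3.14].

INTERFACE

Orientations are given as [roll, pitch, yaw] about the fixed x, y, z axes, in that order (R = Rz(yaw) Ry(pitch) Rx(roll)).
In Python, from station import ctrl gives the robot as it stands. The module is installed in compiled form; this text tells all that it offers.
- The arm moves only by the tool play_rows, never from a script. Its argument "commands" is a list of rows, each a list of 7 numbers: the shift along the tool's x, y, z in m, then the turn, a rotation vector about the tool's x, y, z in degrees, then the closure, from -1 (fully open) to 1 (shut). A call has 1 to 20 rows; each row shifts and turns the commanded pose from where the row before left it, along the tool's axes as they then stand; what a row does not reach is not made up. A row lasts 1/12 s, in which the tool goes at most 41.7 mm and 7.16 degrees, less where a joint would pass 70% of its speed; a pose out of reach is approached as far as the arm can. A call is refused whole if a number of a shift passes 0.0417 or a number of a turn 7.16, either way. A call with a gripper value outside its range is refused whole. The fingers move at their own pace and stop on an object; "force" is the grip in N (left out, the last holds). Time passes only in rows, so rows that do not move let the fingers close. It gives the time, the measured TCP pose, the force, the opening and the grip force at its end, in the units of the state.
- ctrl.get_obs(): the state, without advancing time (a new reading comes with each control period).
- ctrl.camera(name): name is "scene" or "top" or "wrist"; returns the picture (384x512x3 uint8, blue, green, red); there is no depth.
- ctrl.camera_model(name): a dict with "fx", "fy", "cx", "cy" (pixels), "rvec" (rotation vector, rad) and "tvec" (3), from world to camera coordinates, as OpenCV has them. Camera axes: x right, y down, z forward; pixel columns grow to the right and rows downward; lengths in m; the calibration is good to about 2 mm. A picture is of the moment at which its call begins: read the wrist's pose just before it. camera_model takes no time and is no camera call; for the wrist camera it gives the pose at the moment of the call.
- ctrl.hand_in(): hands the job in; it is judged then, once.
The state is a dict: "time_s": time; "qpos": joint angles; "joint_vel": joint speeds; "tau": joint torques, N m; "ee_pos": TCP position; "eef_rot": TCP orientation; "force": force on the tool from outside, world axes, zero at the start; "moment": the same for the moment, N m; "grip_width": finger opening in m; "grip_force": force on a finger pad.
Only numpy, scipy, OpenCV 4.12 (cv2) and the standard library are available. Lean on these libraries where they do the work, as an engineer would, in place of code of your own. Each camera call takes 0.05 s, during which the arm holds its last target. There are 200 camera calls.

TASK

The sample carousel has been indexed one place too far. With a fingertip, lift the steel pawl out of the wheel and flip it right over so that it stays lying back; then push the wheel back by exactly one notch (clockwise seen from above, the way the pawl blocks), and flip the pawl over again so that it drops fully home in the notch now in front of it. Only push with the fingertips or the outside of the fingers: grip and lift nothing, and leave the bottle, the jar and the tip box where they stand.

Things in the scene. Friction and masses are not known exactly. Their poses are not given: they have to be found in the camera images.
- carousel: fixed base of the bench-top sample carousel. Origin on the bench under the wheel's vertical axis; z up; its +y axis points from the wheel's axis to the pawl's grey bracket outside the rim: 44 mm wide, 127 to 151 mm from the wheel's axis, 90 mm high, with an 8 mm thick foot out to 180 mm
- deck (a point): centre of the wheel's deck top, 60 mm above the bench. The wheel is a grey level disc of radius 107 mm. On it stand a black hub (40 mm across, top 76 mm above the bench), twelve blue tube caps (32 to 48 mm from the axis, tops at 72 mm), three white posts, and round the edge 12 white ratchet teeth, 30 degrees apart
- notch (a point): centre of the floor of the notch that the pawl sits in at the start, 94 mm from the wheel's axis; turns with the wheel. Teeth are 10 mm high, 83 to 105 mm from the axis; seen from above each has an upright wall on its clockwise side and a ramp on its counter-clockwise side. Notch floors are 28 mm long and the pawl's nose 8 mm wide: about 6 degrees of room either way
- wheel (a joint): angle of the wheel, rad; about 0 at the start (within 0.05), growing counter-clockwise seen from above (forward, the way it clicks freely). One notch back is -0.524. The wheel turns with slight friction (1 N at a post moves it) and stays where it is left; with the pawl down it is stopped after some degrees of play when pushed clockwise
- pawl (a joint): angle of the pawl about its level hinge, rad: 0 = down, nose fully home in a notch; about 0.22 = nose on top of a tooth; 1.9 = lying back on its stop. The pawl swings freely by its own weight (80 g): let go below about 1.35 it falls down onto the wheel, above about 1.45 it falls back onto its stop and stays
- pawl_hinge (a point): middle of the pawl's hinge axis on the fixed bracket, 135 mm from the wheel's axis along the carousel's +y and 78 mm above the bench; the hinge axis is level, along the carousel's x. The pawl is a plain steel strip 24 mm wide: with the pawl down, a level arm runs 50 mm from the hinge towards the wheel's axis, with the nose under it 41 mm from the hinge, then a turned-up lip
- pawl_lip (a point): middle of the free edge of the pawl's lip (4 mm thick, 24 mm wide); moves with the pawl. Pawl down: the lip slopes up at 45 degrees towards the wheel's axis, its edge 75 mm inward of the hinge and 25 mm above it. Pushed outward and up there, the pawl swings up and over; at 1.9 rad the edge is 48 mm outside the hinge and 64 mm above it, and pushing it inward flips the pawl down
- post_a (a point): centre of the top face of one of the three upright finger posts of the wheel: a white cylinder 16 mm across, 40 mm tall above the deck, its axis 68 mm from the wheel's axis, its top 100 mm above the bench. Turns with the wheel. At wheel angle 0 it stands 60 degrees clockwise (seen from above) from the pawl
- post_b (a point): centre of the top face of one of the three upright finger posts of the wheel: a white cylinder 16 mm across, 40 mm tall above the deck, its axis 68 mm from the wheel's axis, its top 100 mm above the bench. Turns with the wheel. At wheel angle 0 it stands 60 degrees counter-clockwise from the pawl
- post_c (a point): centre of the top face of one of the three upright finger posts of the wheel: a white cylinder 16 mm across, 40 mm tall above the deck, its axis 68 mm from the wheel's axis, its top 100 mm above the bench. Turns with the wheel. At wheel angle 0 it stands opposite the pawl
- tip_box: loose blue pipette tip box with clear lid, 85 x 120 x 68 mm, origin at the centre of its underside; a bystander
- reagent_bottle: loose amber bottle with blue cap, 56 mm across, 110 mm high, origin at the centre of its underside; a bystander
- sample_jar: loose whitish jar with white cap, 52 mm across, 65 mm high, origin at the centre of its underside; a bystander

How it is judged:
By the outcome, as a careful person would: the job done as asked, in the order asked, and still so for the second after the job is handed in, with the robot touching nothing.
It also fails if it takes over 67 s, if anything falls off the work surface, if the arm or the gripper's body presses on something with over 40 N, if the wrist force passes 120 N, or if a joint passes its speed limit or range.

## Working session

There is one attempt and no reset: what is moved stays moved. The work goes in short steps, Python scripts to look and compute and a tool call to move; the robot and the scene stay as the last step left them, time stands still between calls to the robot, and variables do not carry over. Pictures are saved under pics/ and viewed, at most 10 in all, crops included, and the job is handed in when it is done.

Besides the shell and the picture viewer there is one more tool, called after "Request:" as name(argument=value, ...) on one line, values as JSON. play_rows: Moves the arm, as the interface text tells. Its arguments: {"type":"object","properties":{"commands":{"type":"array","items":{"type":"array","items":{"type":"number"}}},"force":{"type":"number"}},"required":["commands"]}

```bash
mkdir -p pics
python3 - <<'E'
from station import ctrl
import cv2,numpy as np
o=ctrl.get_obs();print(o)
for n in("scene","top"):
    im=ctrl.camera(n);cv2.imwrite(f"pics/{n}0.png",im)
    m=ctrl.camera_model(n);print(n,m)
a=[cv2.imread(f"pics/{n}0.png") for n in("scene","top")]
E
```

```text
{'time_s': 0.0, 'qpos': array([ 1.23440191e+00,  3.00479979e-01,  1.52159100e+00, -1.87378553e-05,
        1.32067612e+00, -6.65514483e-02]), 'joint_vel': array([ 6.73890019e-04,  1.64402074e-04, -1.67888149e-03, -3.65361658e-04,
        4.04898980e-04,  3.21685258e-05]), 'tau': array([ 1.47362234e-04, -5.31819606e+01, -3.52742851e+01,  7.08467513e-02,
        2.43756291e-02, -1.14891336e-04]), 'ee_pos': array([0.14651442, 0.52985478, 0.20487726]), 'eef_rot': array([-3.14043955e+00, -5.86642876e-05,  2.87175430e+00]), 'force': array([ 0.15284379, -0.2358433 , -0.8824925 ]), 'moment': array([ 0.02416927, -0.01494122,  0.06348236]), 'grip_force': 0.0, 'grip_width': 0.09401052365999868}
scene {'fx': 492.74481263315647, 'fy': 492.74481263315647, 'cx': 261.3306747074001, 'cy': 191.63362876257858, 'rvec': array([ 0.81887723,  2.74878837, -0.80862661]), 'tvec': array([ 0.54140084, -0.18035028,  1.1459207 ])}
top {'fx': 404.69670283997135, 'fy': 404.69670283997135, 'cx': 261.26937784457084, 'cy': 194.93963730530035, 'rvec': array([ 2.12929104, -2.09072018,  0.18738881]), 'tvec': array([-0.10465126,  0.6134513 ,  0.85679221])}
```

View pics/top0.png

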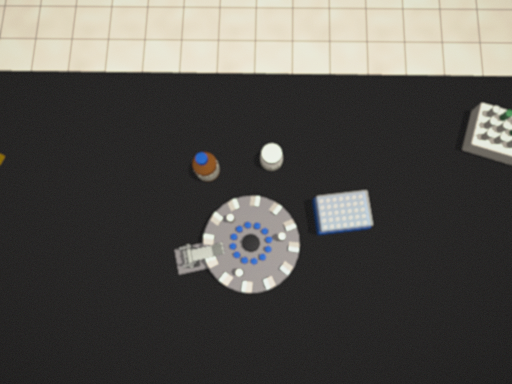

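View pics/scene0.png

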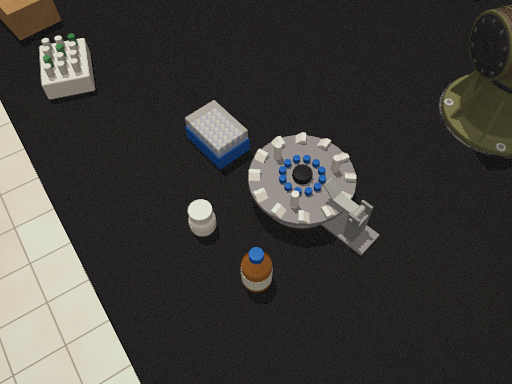

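```bash
cat > h.py <<'E'
import cv2,numpy as np
def ray(m,uv):
    R=cv2.Rodrigues(m["rvec"])[0];d=R.T@np.array([(uv[0]-m["cx"])/m["fx"],(uv[1]-m["cy"])/m["fy"],1]);return -R.T@m["tvec"],d
def onz(m,uv,z):
    c,d=ray(m,uv);return c+d*(z-c[2])/d[2]
def proj(m,P):
    return cv2.projectPoints(np.array(P,float).reshape(-1,3),m["rvec"],m["tvec"],np.array([[m["fx"],0,m["cx"]],[0,m["fy"],m["cy"]],[0,0,1]]),None)[0].reshape(-1,2)
E
python3 - <<'E'
from station import ctrl
from h import *
for n in("top","scene"):
    im=cv2.imread(f"pics/{n}0.png");m=ctrl.camera_model(n);print(n,"cam",ray(m,(0,0))[0])
    hsv=cv2.cvtColor(im,cv2.COLOR_BGR2HSV)
    b=cv2.inRange(hsv,(105,150,60),(130,255,255))
    k,_,st,c=cv2.connectedComponentsWithStats(b)
    c0=(251,244) if n=="top" else (302,174)
    P=np.array([onz(m,c[i],.070)[:2] for i in range(1,k) if st[i,4]>8 and np.hypot(*(c[i]-c0))<26]);
    e=np.linalg.lstsq(np.c_[2*P,np.ones(len(P))],(P**2).sum(1),rcond=None)[0]
    C=e[:2];print(len(P),C,np.sqrt(e[2]+C@C),P.mean(0))
    for q in {"top":[(230,217),(282,236),(239,272),(251,244),(176,262),(222,251)],"scene":[(278,144),(337,158),(295,195),(302,174)]}[n]: print(q,onz(m,q,.1))
    t=np.arange(0,2*np.pi,.1);
    print("tcp px",proj(m,[.147,.53,.205]))
E
python3 - <<'E'
import cv2
a=cv2.imread("pics/top0.png")[180:310,160:310];b=cv2.imread("pics/scene0.png")[120:260,235:395]
a=cv2.resize(a,None,fx=5,fy=5,interpolation=2);cv2.imwrite("pics/topc.png",a[:600])
b=cv2.resize(b,None,fx=4.2,fy=4.2,interpolation=2);cv2.imwrite("pics/scc.png",b[:600])
E
```

```text
top cam [ 0.43720493 -0.11211008  0.95794074]
12 [ 0.50641235 -0.07178076] 0.03984253220006275 [ 0.50651576 -0.07177124]
(230, 217) [ 0.55795623 -0.02826731  0.1       ]
(282, 236) [ 0.5193369  -0.13992169  0.1       ]
(239, 272) [ 0.44268934 -0.05110252  0.1       ]
(251, 244) [ 0.50125449 -0.07468427  0.1       ]
(176, 262) [0.46068948 0.08195282 0.1       ]
(222, 251) [ 0.48543281 -0.0139167   0.1       ]
tcp px [[-108.41984084  439.8968332 ]]
scene cam [0.87593859 0.34983458 0.86551875]
8 [ 0.50620334 -0.06953525] 0.038607629519184644 [ 0.50640684 -0.06925045]
(278, 144) [ 0.5172469  -0.13826928  0.1       ]
(337, 158) [ 0.44109279 -0.04747627  0.1       ]
(295, 195) [ 0.55804023 -0.02272144  0.1       ]
(302, 174) [ 0.51974903 -0.05389915  0.1       ]
tcp px [[767.41124123 298.19644343]]
```

View pics/topc.png

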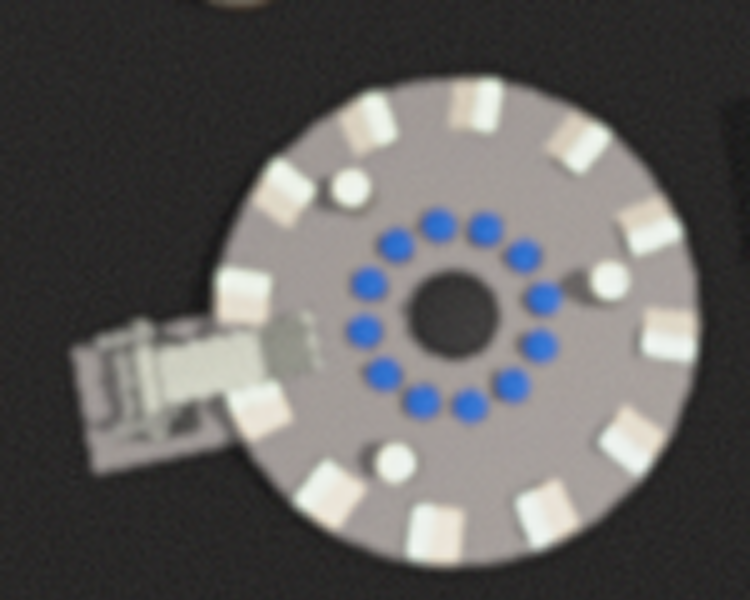

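View pics/scc.png

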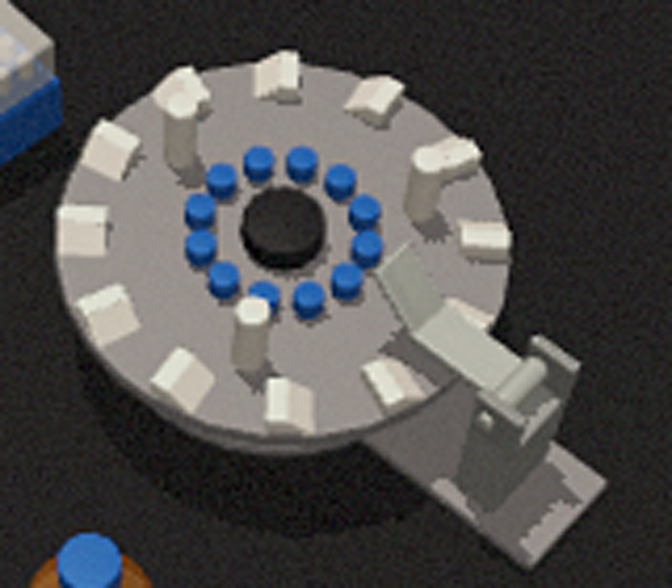

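Run:
```python
from station import ctrl
from h import *
C=np.array([.5063,-.0707])
s=ctrl.camera_model("scene");t=ctrl.camera_model("top")
for n,m,L in(("foot s",s,[(379,235.5,.008),(360,255.2,.008)]),("foot t",t,[(174,249.4,.008),(178.6,274.4,.008)]),("lip s",s,[(325,184.3,.103),(332.1,178.3,.103)]),("lip t",t,[(222,242.5,.103),(224.7,254,.103)]),
 ("A",t,[(230,217.5,.1)]*2),("A s",s,[(294.8,193.5,.1)]*2),("B t",t,[(239,272.4,.1)]*2),("B s",s,[(336.7,156.5,.1)]*2),("C t",t,[(282,236,.1)]*2),("C s",s,[(277.8,144.5,.1)]*2)):
    P=[onz(m,q[:2],q[2])[:2] for q in L];d=np.mean(P,0)-C;e=P[0]-P[1]
    print(n,P,np.hypot(*d).round(4),np.degrees(np.arctan2(d[1],d[0])).round(1),np.degrees(np.arctan2(e[1],e[0])).round(1))
```

```text
foot s [array([0.43647541, 0.09919944]), array([0.49464625, 0.11178204])] 0.1808 103.0 -167.8
foot t [array([0.4921847 , 0.10923618]), array([0.43506239, 0.09500364])] 0.178 103.9 14.0
lip s [array([ 0.49899104, -0.0099863 ]), array([ 0.47967605, -0.01349031])] 0.0614 106.1 10.3
lip t [array([ 0.50303638, -0.01356909]), array([ 0.47913423, -0.02017234])] 0.0559 105.8 15.4
A [array([ 0.55687713, -0.02830509]), array([ 0.55687713, -0.02830509])] 0.066 40.0 0.0
A s [array([ 0.55645493, -0.02559791]), array([ 0.55645493, -0.02559791])] 0.0675 42.0 0.0
B t [array([ 0.44187061, -0.05112763]), array([ 0.44187061, -0.05112763])] 0.0673 163.1 0.0
B s [array([ 0.43934883, -0.05065555]), array([ 0.43934883, -0.05065555])] 0.0699 163.3 0.0
C t [array([ 0.5193369 , -0.13992169]), array([ 0.5193369 , -0.13992169])] 0.0704 -79.3 0.0
C s [array([ 0.51827943, -0.13745187]), array([ 0.51827943, -0.13745187])] 0.0678 -79.8 0.0
```

Request:
play_rows(commands=[[0,0,0,0,0,6.8,1],[0,0,0,0,0,6.8,1],[0,0,0,0,0,6.8,1],[0,0,0,0,0,6.8,1],[0,0,0,0,0,6.8,1],[0,0,0,0,0,6.8,1],[0,0,0,0,0,6.8,1],[0,0,0,0,0,6.8,1],[0,0,0,0,0,6.8,1],[0,0,0,0,0,0,1]], force=20)

```text
time_s: 0.93
ee_pos: [0.1466, 0.53, 0.2051]
eef_rot: [-3.141, 0.001, 1.798]
force: [-0.0, 0.8, 0.2]
grip_width: 0.0309
grip_force: 0.0
```

Request:
play_rows(commands=[[-0.031,0.0106,0,0,0,0,1],[-0.031,0.0106,0,0,0,0,1],[-0.031,0.0106,0,0,0,0,1],[-0.031,0.0106,0,0,0,0,1],[-0.031,0.0106,0,0,0,0,1],[-0.031,0.0106,0,0,0,0,1],[-0.031,0.0106,0,0,0,0,1],[-0.031,0.0106,0,0,0,0,1],[-0.031,0.0106,0,0,0,0,1],[-0.031,0.0106,0,0,0,0,1],[-0.031,0.0106,0,0,0,0,1],[-0.031,0.0106,0,0,0,0,1],[-0.031,0.0106,0,0,0,0,1],[-0.031,0.0106,0,0,0,0,1],[-0.031,0.0106,0,0,0,0,1],[-0.031,0.0106,0.01,0,0,0,1],[-0.031,0.0106,0.01,0,0,0,1],[-0.031,0.0106,0.01,0,0,0,1],[-0.031,0.0106,0.01,0,0,0,1],[-0.03,0.0106,0.01,0,0,0,1]])

```text
time_s: 2.6
ee_pos: [0.4962, -0.025, 0.1548]
eef_rot: [-3.141, -0.0, 1.808]
force: [0.1, 1.4, 0.5]
grip_width: 0.0006
grip_force: 0.0
```

Request:
play_rows(commands=[[-0.004,0,0.015,0,0,0,1],[0,0,0.015,0,0,0,1],[0,0,0.015,0,0,0,1],[0,0,0.015,0,0,0,1],[0,0,0.01,0,0,0,1],[0,0,0.004,0,0,0,1],[0,0,0,0,0,0,1]])

```text
time_s: 3.18
ee_pos: [0.4963, -0.0271, 0.0809]
eef_rot: [-3.14, -0.0, 1.806]
force: [0.3, 0.3, 0.3]
grip_width: 0.0003
grip_force: 0.0
```

Run:
```python
from station import ctrl
import cv2
print(ctrl.get_obs()["ee_pos"])
b=ctrl.camera("scene")[100:260,235:435];t=ctrl.camera("top")[180:310,160:310]
cv2.imwrite("pics/s1.png",cv2.resize(b,None,fx=3.5,fy=3.5,interpolation=2))
```

```text
[ 0.49631778 -0.02710106  0.08085175]
```

View pics/s1.png

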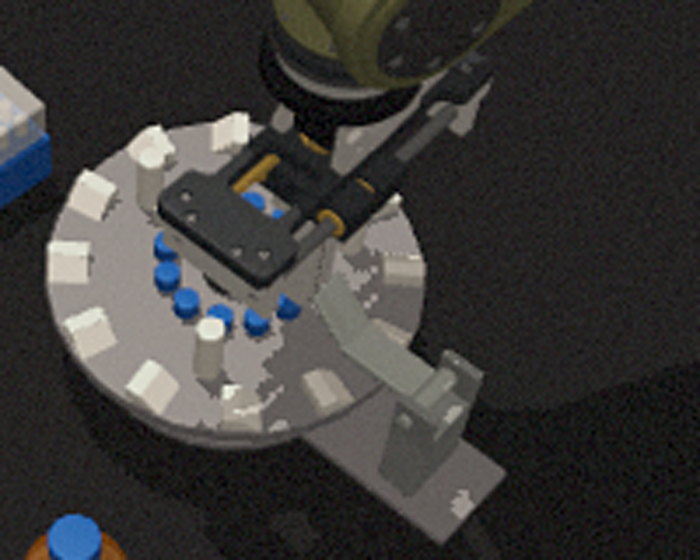

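Request:
play_rows(commands=[[0.003,0,0,0,0,0,1],[0.003,0,0,0,0,0,1],[0.002,0,-0.004,0,0,0,1],[0.002,0,-0.004,0,0,0,1],[0.003,0,-0.004,0,0,0,1],[0.003,0,-0.004,0,0,0,1],[0.003,0,-0.004,0,0,0,1],[0.003,0,-0.004,0,0,0,1],[0.003,0,-0.003,0,0,0,1],[0.003,0,-0.003,0,0,0,1],[0.004,0,-0.003,0,0,0,1],[0.004,0,-0.003,0,0,0,1],[0.004,0,-0.003,0,0,0,1],[0.004,0,-0.002,0,0,0,1]])

```text
time_s: 4.45
ee_pos: [0.4863, 0.0162, 0.1227]
eef_rot: [-3.141, -0.0, 1.804]
force: [-0.6, -1.4, 0.6]
grip_width: 0.0001
grip_force: 0.5
```

Run:
```python
from station import ctrl
import cv2
print(ctrl.get_obs()["ee_pos"])
b=ctrl.camera("scene")[100:260,235:435]
cv2.imwrite("pics/s2.png",cv2.resize(b,None,fx=3.5,fy=3.5,interpolation=2))
```

```text
[0.48632646 0.01621014 0.12271204]
```

View pics/s2.png

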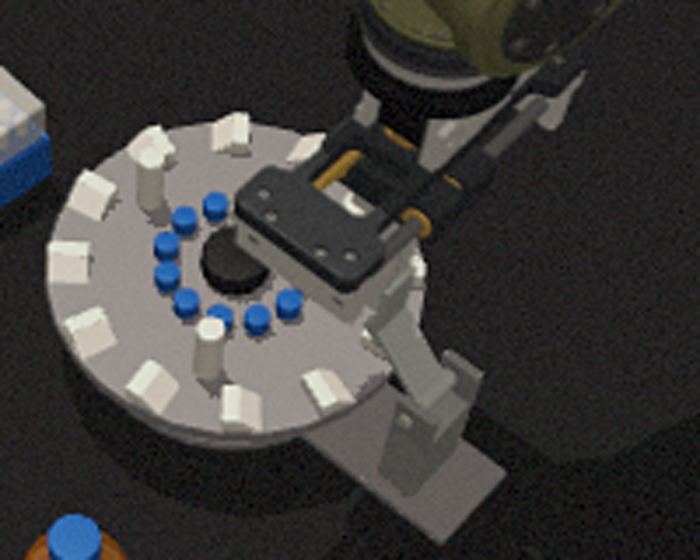

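Request:
play_rows(commands=[[0.004,0,-0.004,0,0,0,1],[0.003,0,-0.003,0,0,0,1],[0.003,0,-0.002,0,0,0,1],[0.004,0,-0.002,0,0,0,1],[0.003,0,-0.001,0,0,0,1],[0.003,0,-0.001,0,0,0,1],[0.004,0,-0.001,0,0,0,1],[0.003,0,-0.001,0,0,0,1],[0.003,0,0,0,0,0,1],[0.004,0,0,0,0,0,1],[0.003,0,0,0,0,0,1],[0.003,0,0,0,0,0,1],[0.003,0,0,0,0,0,1],[0.003,0,0,0,0,0,1],[0.002,0,0,0,0,0,1],[0,0,0,0,0,0,1]])

```text
time_s: 5.83
ee_pos: [0.4753, 0.0627, 0.1374]
eef_rot: [-3.142, -0.0, 1.804]
force: [-0.8, -0.0, 0.5]
grip_width: 0.0006
grip_force: 0.0
```

Run:
```python
from station import ctrl
import cv2
print(ctrl.get_obs()["ee_pos"])
b=ctrl.camera("scene")[100:260,235:435]
cv2.imwrite("pics/s3.png",cv2.resize(b,None,fx=3.5,fy=3.5,interpolation=2))
```

```text
[0.4753136  0.06268806 0.13743311]
```

View pics/s3.png

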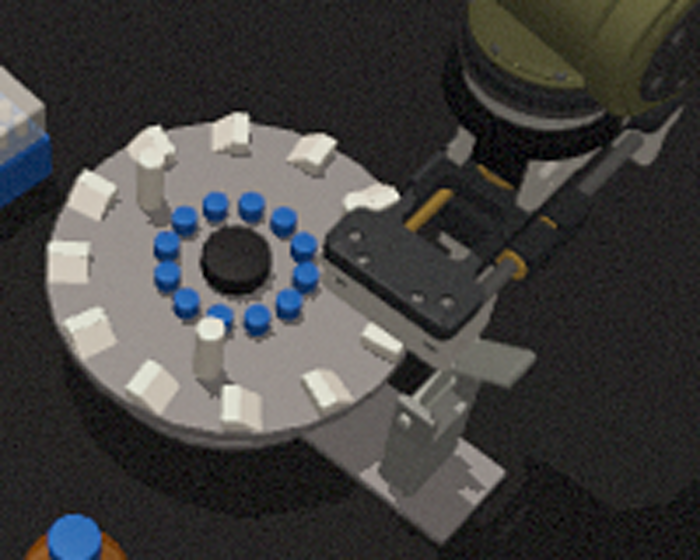

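Request:
play_rows(commands=[[-0.02,0,0,0,0,0,1],[-0.02,0.016,0,0,0,0,1],[-0.02,0.016,0,0,0,0,1],[-0.019,0.016,0,0,0,0,1],[0,0.016,0,0,0,0,1],[0,0,0.015,0,0,0,1],[0,0,0.015,0,0,0,1],[0,0,0.015,0,0,0,1],[0,0,0.01,0,0,0,1],[0,0,0.004,0,0,0,1],[0,0,0,0,0,0,1]])

```text
time_s: 6.8
ee_pos: [0.5556, 0.0002, 0.0778]
eef_rot: [-3.14, -0.0, 1.804]
force: [-0.1, -0.7, 0.2]
grip_width: 0.0002
grip_force: 0.0
```

Request:
play_rows(commands=[[-0.002,0,0,0,0,0,1],[-0.002,0,0,0,0,0,1],[-0.002,0,0,0,0,0,1],[-0.002,0,0,0,0,0,1],[-0.002,0,0,0,0,0,1],[-0.002,0,0,0,0,0,1],[-0.002,0,0,0,0,0,1],[-0.002,0,0,0,0,0,1],[-0.002,0,0,0,0,0,1],[-0.002,0,0,0,0,0,1],[-0.002,0,0,0,0,0,1],[-0.002,0,0,0,0,0,1],[-0.002,0,0,0,0,0,1],[-0.002,0,0,0,0,0,1],[-0.0015,0,0,0,0,0,1],[-0.0015,0,0,0,0,0,1],[-0.001,0,0,0,0,0,1],[-0.001,0,0,0,0,0,1],[0,0,0,0,0,0,1]])

```text
time_s: 8.38
ee_pos: [0.5635, -0.0321, 0.0784]
eef_rot: [-3.141, 0.0, 1.804]
force: [0.5, -0.6, 0.6]
grip_width: 0.0005
grip_force: 0.0
```

```bash
cat > look.py <<'E'
from station import ctrl
import sys
from h import *
C=np.array([.5063,-.0707]);yh=np.array([-.23,.973]);xh=np.array([.973,.23])
def look(tag):
    o=ctrl.get_obs();d=o["ee_pos"][:2]-C;print("tcp car x,y,z",(d@xh).round(4),(d@yh).round(4),o["ee_pos"][2].round(4),"F",o["force"].round(1),o["time_s"])
    a=cv2.resize(ctrl.camera("scene")[100:260,235:395],None,fx=2.5,fy=2.5,interpolation=2);b=ctrl.camera("top");cv2.imwrite(f"pics/top_{tag}.png",b)
    b=cv2.resize(b[180:310,160:310],None,fx=400/130,fy=400/130,interpolation=2)
    cv2.imwrite(f"pics/{tag}.png",np.hstack([a,b[:,:400]]))
look(sys.argv[1])
E
python3 look.py w1
```

```text
tcp car x,y,z 0.0645 0.0244 0.0784 F [ 0.5 -0.6  0.6] 8.3833
```

View pics/w1.png

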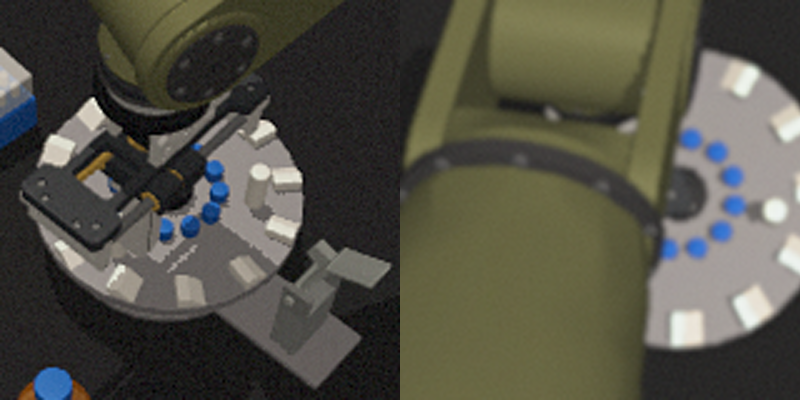

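```bash
cat > ang.py <<'E'
from station import ctrl
from h import *
import sys
C=np.array([.5063,-.0707])
def a(n,uv):
    d=onz(ctrl.camera_model(n),uv,.1)[:2]-C;return np.hypot(*d).round(4),np.degrees(np.arctan2(d[1],d[0])).round(1)
E
python3 - <<'E'
from ang import *
print("C",a("top",(281.9,248.2)),"was",a("top",(282,236)));print("B",a("scene",(339,168)),"was",a("scene",(336.7,156.5)))
E
```

```text
C (np.float64(0.0704), np.float64(-100.3)) was (np.float64(0.0704), np.float64(-79.3))
B (np.float64(0.0695), np.float64(140.6)) was (np.float64(0.0699), np.float64(163.3))
```

Request:
play_rows(commands=[[-0.001,0,0,0,0,0,1],[-0.001,0,0,0,0,0,1],[-0.001,0,0,0,0,0,1],[-0.001,0,0,0,0,0,1],[-0.001,0,0,0,0,0,1],[-0.001,0,0,0,0,0,1],[-0.001,0,0,0,0,0,1],[-0.001,0,0,0,0,0,1],[0,0,0,0,0,0,1],[0,0,0,0,0,0,1],[0.006,0,0,0,0,0,1],[0.012,0,0,0,0,0,1],[0.012,0,-0.015,0,0,0,1],[0.01,0,-0.03,0,0,0,1],[0,0.01,-0.03,0,0,0,1],[0,0.03,-0.02,0,0,0,1]])

```text
time_s: 9.82
ee_pos: [0.5941, 0.0097, 0.1769]
eef_rot: [3.14, 0.001, 1.804]
force: [1.9, -0.6, 1.4]
grip_width: 0.0004
grip_force: 0.0
```

Request:
play_rows(commands=[[0.02,0.04,0,0,0,0,1],[0.03,0.02,0,0,0,0,1],[0.04,0,0,0,0,0,1],[0.04,0,0,0,0,0,1],[0.04,-0.01,0,0,0,0,1],[0.01,-0.03,0,0,0,0,1],[0,-0.04,0,0,0,0,1],[0,-0.04,0,0,0,0,1],[0,-0.04,0,0,0,0,1],[0,0,0,0,0,0,1]])

```text
time_s: 10.65
ee_pos: [0.4472, 0.1582, 0.1724]
eef_rot: [-3.137, 0.0, 1.805]
force: [-0.2, 0.1, -0.3]
grip_width: 0.0006
grip_force: 0.0
```

```bash
python3 look.py w2
```

```text
tcp car x,y,z -0.0049 0.2363 0.1724 F [-0.2  0.1 -0.3] 10.65
```

View pics/w2.png

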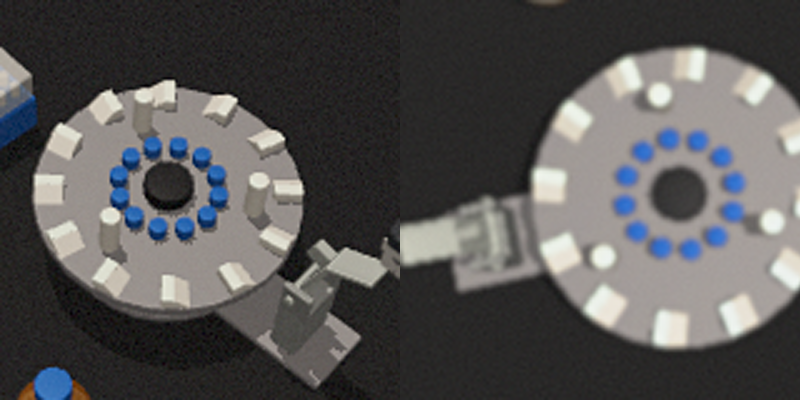

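Run:
```python
from ang import *
def blob(im,p):
    w=cv2.inRange(im,(165,165,165),(255,255,255)).astype(float);r=5;x,y=map(round,p)
    s=im.astype(float).mean(2)[y-r:y+r+1,x-r:x+r+1];s=np.clip(s-175,0,None)
    yy,xx=np.mgrid[y-r:y+r+1,x-r:x+r+1];return ((s*xx).sum()/s.sum(),(s*yy).sum()/s.sum())
t0=cv2.imread("pics/top0.png");t2=cv2.imread("pics/top_w2.png")
f=lambda x,y:(160+(x-400)*.325,180+y*.325)
for n,p0,p2,off in(("A",(230,217.5),f(659,95),60),("B",(239,272.4),f(602,257),-60),("C",(282,236),f(771,222),180)):
    b0,b2=blob(t0,p0),blob(t2,p2);A0,A2=a("top",b0),a("top",b2)
    print(n,b0,b2,A0,A2,"d",(A2[1]-A0[1]).round(1),"wheel vs 103.5",(A2[1]+off-103.5))
```

```text
A (np.float64(229.8594962775226), np.float64(216.9822588309837)) (np.float64(244.01031709907448), np.float64(210.14261872250037)) (np.float64(0.0671), np.float64(39.6)) (np.float64(0.0682), np.float64(10.8)) d -28.8 wheel vs 103.5 -32.7
B (np.float64(238.7926092454686), np.float64(272.19910074469584)) (np.float64(225.7003706449222), np.float64(262.9163825055596)) (np.float64(0.0671), np.float64(162.6)) (np.float64(0.0662), np.float64(133.4)) d -29.2 wheel vs 103.5 -30.099999999999994
C (np.float64(281.6251817388776), np.float64(235.58054667054375)) (np.float64(280.7122372267855), np.float64(251.57872755116247)) (np.float64(0.0698), np.float64(-78.5)) (np.float64(0.0697), np.float64(-106.4)) d -27.9 wheel vs 103.5 -29.900000000000006
```

Request:
play_rows(commands=[[0,0.005,0.015,0,0,0,1],[0,0,0.015,0,0,0,1],[0,0,0.012,0,0,0,1],[0,0,0.005,0,0,0,1],[-0.012,0,0,0,0,0,1],[-0.012,0,0,0,0,0,1],[-0.008,0,0,0,0,0,1],[-0.004,0,0,0,0,0,1],[-0.004,0,0,0,0,0,1],[-0.004,0,-0.002,0,0,0,1],[-0.004,0,-0.002,0,0,0,1],[-0.004,0,-0.002,0,0,0,1],[-0.004,0,-0.002,0,0,0,1],[-0.004,0,-0.002,0,0,0,1],[-0.004,0,-0.001,0,0,0,1],[-0.004,0,-0.001,0,0,0,1],[-0.004,0,-0.001,0,0,0,1],[-0.004,0,-0.001,0,0,0,1]])

```text
time_s: 12.25
ee_pos: [0.4763, 0.0854, 0.1405]
eef_rot: [-3.141, 0.0, 1.804]
force: [1.3, 0.1, -1.0]
grip_width: 0.0
grip_force: 0.0
```

Request:
play_rows(commands=[[-0.004,0,0,0,0,0,1],[-0.004,0,0,0,0,0,1],[-0.004,0,0,0,0,0,1],[-0.003,0,0,0,0,0,1],[0,0,0,0,0,0,1],[0,0,0,0,0,0,1],[0,0,0,0,0,0,1],[0,0,0,0,0,0,1]])

```text
time_s: 12.92
ee_pos: [0.4797, 0.0713, 0.1404]
eef_rot: [-3.142, -0.0, 1.804]
force: [1.1, -0.4, -0.4]
grip_width: 0.0004
grip_force: 0.0
```

```bash
python3 look.py p1
```

```text
tcp car x,y,z 0.0068 0.1443 0.1404 F [ 1.1 -0.4 -0.4] 12.9167
```

View pics/p1.png

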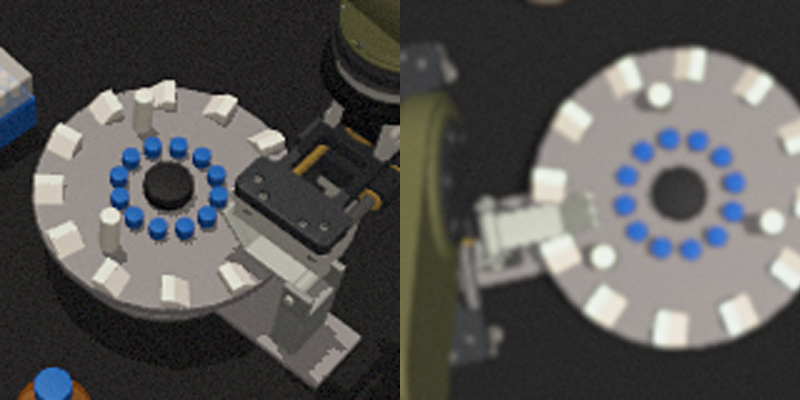

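Request:
play_rows(commands=[[0.01,0,-0.005,0,0,0,1],[0.02,0,-0.01,0,0,0,1],[0.04,0,-0.02,0,0,0,1],[0.04,0,-0.02,0,0,0,1],[0.04,0,-0.01,0,0,0,1],[0.04,0,0,0,0,0,1],[0,0,0,0,0,0,1],[0,0,0,0,0,0,1],[0,0,0,0,0,0,1]])

```text
time_s: 13.77
ee_pos: [0.4369, 0.2509, 0.2028]
eef_rot: [-3.141, 0.0, 1.804]
force: [0.1, -0.6, -0.0]
grip_width: 0.0005
grip_force: 0.0
```

Run:
```python
from station import ctrl
from h import *
o=ctrl.get_obs();print(o["ee_pos"],o["time_s"])
for n,(x0,x1,y0,y1) in (("scene",(322,372,172,220)),("top",(176,228,238,272))):
    a=cv2.imread(f"pics/{n}0.png").astype(np.float32);b=ctrl.camera(n);cv2.imwrite(f"pics/{n}_f.png",b);b=b.astype(np.float32)
    g=lambda z:cv2.GaussianBlur(z.mean(2)[y0:y1,x0:x1],(0,0),1)
    d=np.abs(g(a)-g(b));print(n,"diff mean,p95",d.mean(),np.percentile(d,95),"wide-shift:",cv2.phaseCorrelate(g(a),g(b)))
    k,_,s,c=cv2.connectedComponentsWithStats((d>20).astype(np.uint8));print([(c[i]+[x0,y0]).round().tolist()+[int(s[i,4])] for i in range(1,k) if s[i,4]>4])
```

```text
[0.43686725 0.25090408 0.20275935] 13.7667
scene diff mean,p95 4.759637 22.396255 wide-shift: ((0.25565338564276985, -0.06731519126103436), 0.913258889913559)
[[338.0, 174.0, 40], [352.0, 172.0, 12], [351.0, 178.0, 29], [339.0, 184.0, 49], [324.0, 211.0, 23]]
top diff mean,p95 3.1348236 16.861622 wide-shift: ((-0.17508762846237858, 0.05877672959600844), 0.8385602303247883)
[[225.0, 263.0, 40], [220.0, 263.0, 15]]
```

```bash
python3 -c "
from station import ctrl
print(ctrl.hand_in())"
```

```text
the job is handed in; nothing more can be done
None
```

I lifted the pawl and flipped it back, pushed the wheel back one notch (about 29° measured, ending near -31°) and flipped the pawl down again. Camera images show it home in the new notch; the job was handed in at about 14 s.

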